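# Draw the long sample tube from the slanted holder and lay it on the reader's cradle

## Robot

A 6-joint arm with a two-finger parallel gripper is mounted at the origin on the work surface. World frame = base frame: x ahead of the robot, y to its left, z up, the work surface at z = 0. Lengths are in mm, angles in rad, forces in N, time in s.
With the tool pointing down it reaches from about 275 to 725 mm from the base axis. Payload 15.9 kg.
Tool frame: the origin (TCP) lies at the very end of the fingers, on their centre line; the grasp point (between the pads) lies 19 mm behind it; z points along the fingers, y is the line along which they close (so a half turn about z gives the same grasp; the last joint's range is limited). The gripper opens to 85 mm and grips with 20 to 120 N. Pads are 22 mm wide; open, the fingers measure 114 mm over their backs; the gripper's body (76 mm by 85 mm) begins 54 mm behind the grasp point. The pads swing forward as they close: fully open they stand 13 mm farther back than shut.
Start: joints at [-1.166, 0.213, -0.034, 1.323, 0, 1.571], TCP at [196.91, -459.578, 231.306] pointing down, gripper open.
Joint ranges: [-2.98, 2.98], [-0.74, 1.72], [-1.14, 1.35], [-2.1, 2.04], [-1.57, 1.44], [-3.14, 3.14]. Speed limits (rad/s): [1.89, 1.89, 2.39, 2.57, 3.14, 3.14].

## Interface

Orientations are given as a 3x3 rotation matrix whose columns are the frame's x, y, z axes.
In Python, from rig import r gives the robot as it stands.
- The arm moves only by the tool arm_command, never from a script. Its arguments are lists of equal length, an entry for each row: "rot": the turn, a rotation vector about the world's x, y, z in degrees, a list of three; "offset": the shift along the world's x, y, z in m, a list of three; "gripper": the opening, from 0 (shut) to 1 (fully open). In form: {"rot": [[ax, ay, az], ...], "offset": [[dx, dy, dz], ...], "gripper": [gripper, ...]}. A call has 1 to 10 rows; each row shifts and turns the commanded pose from where the row before left it; what a row does not reach is not made up. A row lasts 1/10 s, in which the tool goes at most 50 mm and 8.59 degrees, less where a joint would pass 70% of its speed; a pose out of reach is approached as far as the arm can. A call is refused whole if a number of a shift passes 0.05 or a number of a turn 8.59, either way. A call with a gripper value outside its range is refused whole. The fingers move at their own pace and stop on an object; the grip force is fixed at half the most. Time passes only in rows, so rows that do not move let the fingers close. It gives the time, the measured TCP pose, the force, the opening and the grip force at its end, in the units of the state.
- r.get_state(): the state, without advancing time (a new reading comes with each control period).
- r.read_camera(name): name is "scene" or "top" or "wrist"; returns (picture, depth): 420x560x3 uint8, red, green, blue; 420x560 float32, mm along the optical axis (not along the pixel's ray), 0 where there is no reading.
- r.camera_model(name): a dict with "fx", "fy", "cx", "cy" (pixels), "k1" (the pictures are not rectified: a ray, as slopes to the right and down, at radius r is drawn at 1 + k1 r^2 times it, then the intrinsics apply), "pose" (4x4, takes a point from camera to world coordinates). Camera axes: x right, y down, z forward; pixel columns grow to the right and rows downward; lengths in mm; the calibration is good to about 2 mm. A picture is of the moment at which its call begins: read the wrist's pose just before it. camera_model takes no time and is no camera call; for the wrist camera it gives the pose at the moment of the call.
- r.close_job(): hands the job in; it is judged then, once.
The state is a dict: "t": time; "joints": joint angles; "dq": joint speeds; "joint_torque": joint torques, N m; "ee_pos": TCP position; "tcp_rot": TCP orientation; "contact_force": force on the tool from outside, world axes, zero at the start; "ft_torque": the same for the moment, N m; "finger_gap": finger opening in mm; "grip_force": force on a finger pad.
Only numpy, scipy, OpenCV 4.12 (cv2) and the standard library are available. Lean on these libraries where they do the work, as an engineer would, in place of code of your own. Each camera call takes 0.05 s, during which the arm holds its last target. There are 200 camera calls.

## Task

Pull the long sample tube out of the slanted holder and lay it on the code reader's cradle, lying along it on both ribs and about midway; either end may point to the reader. Turn it level and set it down on the ribs before you let go, rather than dropping it or letting it topple. Leave the two short tubes in the holder and everything else where it is.

Things in the scene. Friction and masses are not known exactly. Their poses are not given: they have to be found in the camera images.
- tube_center (a point): The long sample tube, loose, 30 to 65 g: clear body with white label, 18 mm in diameter, purple cap 22 mm in diameter, 28 mm long; 165 mm in all. Point: its centre, on the axis; z runs from bottom to cap. It starts leaning about 45 degrees from vertical, cap away from the robot, the lowest 55 mm in a socket: pull along its axis. Best gripped 10 to 35 mm from the centre towards the cap.
- holder: Grey fixed holder. Base 130 (x) by 160 (y) by 8 mm; on it a block 40 x 150 x 62 mm leaning 45 degrees from vertical towards +x, with three sockets at y = -46, 0, 46 mm, 20 mm wide, 55 mm deep, mouths about 68 mm above the table. The long tube is in any one, short tubes in the others. Origin: centre of the underside; x away from the robot within 30 degrees, z up.
- rest (a point): On the cradle: where the tube's centre lies when it rests midway in the V notches of both ribs, 38 mm above the table. x along the cradle, away from the robot within 30 degrees; y across. Ribs at x = -45 and 45 mm, 10 mm thick, 70 mm wide across; V sides slope 30 degrees, bottom 28 mm and tops 48 mm above the table, so a tube slides to the middle. 80 mm of free room between the ribs.
- cradle: The code reader's cradle, fixed: black base plate 240 (x) by 110 (y) by 8 mm with two aluminium cross ribs, and a black reader head 50 x 80 mm, 50 mm high, at the far end (x = 120 to 170 mm). Origin: centre of the base plate's underside, straight below the resting point; axes as there.
- short_a_center (a point): A short tube (loose, 25 g) in the holder, to be left: same body, cap and lean as the long one but 95 mm long, so that about 40 mm stands out. The point is its centre, 47.5 mm from its ends; z points to its cap.
- short_b_center (a point): The other short tube, just the same, to be left in the holder. The point is its centre.
- rack: White rack of purple-capped tubes, fixed, 140 (x) by 56 (y) mm, 96 mm high, standing between the two stations at the far side. Origin: centre of the underside.
- mouse: Black computer mouse, loose, 105 (x) by 60 by 32 mm. Origin: centre of the underside.
- marker: Marker pen lying on the table, loose, white with black cap, about 135 mm long (x) and 13 mm thick. Origin on its underside near the middle.
- washbottle: White bottle, loose, 64 mm in diameter, 160 mm high. Origin: centre of the underside.
- jar: White jar, loose, 70 mm in diameter, 80 mm high. Origin: centre of the underside.
There are look-alikes about, which are no part of the job. Leave any green or red look-alike of the part that bears tube_center alone.

How it is judged:
By the outcome, as a careful person would: the job done as asked, in the order asked, and still so for the second after the job is handed in, with the robot touching nothing.
It also fails if it takes over 38 s, if anything falls off the work surface, if the arm or the gripper's body presses on something with over 40 N, if the wrist force passes 120 N, or if a joint passes its speed limit or range.

## Working session

There is one attempt and no reset: what is moved stays moved. The work goes in short steps, Python scripts to look and compute and a tool call to move; the robot and the scene stay as the last step left them, time stands still between calls to the robot, and variables do not carry over. Pictures are saved under pics/ and viewed, at most 10 in all, crops included, and the job is handed in when it is done.

Besides the shell and the picture viewer there is one more tool, called after "Call:" by a JSON object that holds its "method" and its "body". arm_command: Moves the arm, as the interface text tells. Its arguments: {"type":"object","properties":{"rot":{"type":"array","items":{"type":"array","items":{"type":"number"}}},"offset":{"type":"array","items":{"type":"array","items":{"type":"number"}}},"gripper":{"type":"array","items":{"type":"number"}}},"required":["rot","offset","gripper"]}

```bash
mkdir -p pics; ls
cat > h.py <<'E'
import numpy as np, cv2
from rig import r
def grab(n):
    m=r.camera_model(n); im,d=r.read_camera(n)
    np.savez(f'/tmp/{n}.npz',im=im,d=d,**m); return im,d,m
def load(n):
    z=np.load(f'/tmp/{n}.npz'); return z['im'],z['d'],{k:z[k] for k in('fx','fy','cx','cy','k1','pose')}
def px(m,d,u,v):
    u=np.asarray(u,float);v=np.asarray(v,float)
    x=(u-m['cx'])/m['fx'];y=(v-m['cy'])/m['fy'];a,b=x.copy(),y.copy()
    for _ in range(10):
        s=1+m['k1']*(a*a+b*b);a,b=x/s,y/s
    P=np.stack([a*d,b*d,d,np.ones_like(a)*1.0+0*d],-1)
    return (P@m['pose'].T)[...,:3]
def cloud(m,d):
    v,u=np.mgrid[:d.shape[0],:d.shape[1]]; return px(m,d,u,v)
E
python3 - <<'E'
from h import *
for n in('scene','top'):
    im,d,m=grab(n); cv2.imwrite(f'pics/{n}.png',im[...,::-1]); print(n,m['pose'].round(2).tolist(),m['fx'])
print(r.get_state())
E
```

```text
pics
scene [[-0.84, 0.43, -0.34, 998.57], [0.55, 0.67, -0.5, 722.48], [0.02, -0.6, -0.8, 1230.36], [0.0, 0.0, 0.0, 1.0]] 421.68714230719576
top [[-0.01, -0.99, 0.12, 344.34], [-1.0, 0.02, 0.01, 23.72], [-0.01, -0.12, -0.99, 1353.39], [0.0, 0.0, 0.0, 1.0]] 454.34235069389865
{'t': 0.1, 'joints': array([-1.16597336e+00,  2.13349263e-01, -3.50073344e-02,  1.32349343e+00,
       -7.26973075e-06,  1.57080532e+00]), 'dq': array([-0.00205047,  0.00031837,  0.00164024, -0.00181144,  0.00041009,
        0.0009579 ]), 'joint_torque': array([ 3.92532138e-04, -6.87247539e+01,  4.87806237e+01,  1.22161279e-02,
       -3.19589390e-05, -1.58214380e-06]), 'ee_pos': array([ 196.8025558 , -459.29908265,  230.84014213]), 'tcp_rot': array([[ 9.19175675e-01,  3.93847560e-01, -4.21686701e-04],
       [ 3.93847786e-01, -9.19175168e-01,  9.65664841e-04],
       [-7.27920218e-06, -1.05369601e-03, -9.99999445e-01]]), 'contact_force': array([ 0.49445607,  0.4453654 , -0.87265546]), 'ft_torque': array([0.01060901, 0.0256832 , 0.01542005]), 'grip_force': 0.0, 'finger_gap': 85.45076031434958}
```

View pics/scene.png

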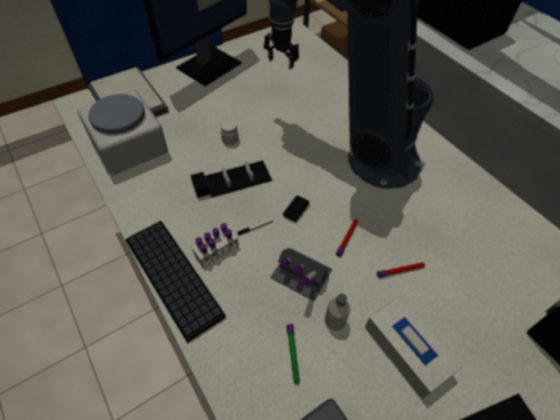

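View pics/top.png

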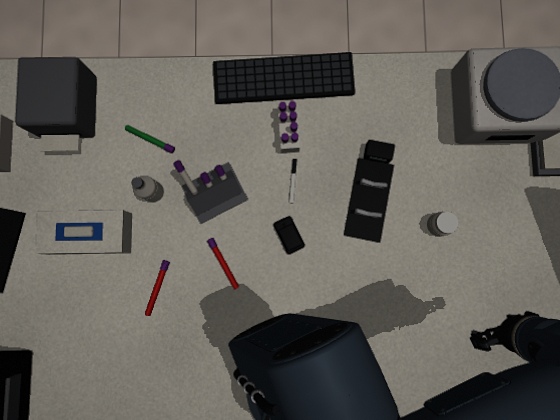

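Top picture: the long tube's purple cap is at (179,166) and its body runs to about (195,190), in the left socket. The cradle is at (370,200) with ribs at (373,183) and (369,212).
What could be mistaken for it: short tubes (205,179) and (220,170), red (223,263) and (157,288), green (150,138), rack tubes (288,120). I choose the clear, long one at (179,166) and check it in a close crop.

Run:
```python
from h import *
im,d,m=load('top')
a=cv2.resize(im[140:230,155:255],None,fx=6,fy=6,interpolation=cv2.INTER_CUBIC)
a=np.clip(a*1.6,0,255).astype(np.uint8)
b=cv2.resize(im[130:250,335:405],None,fx=4.5,fy=4.5,interpolation=cv2.INTER_CUBIC); b=np.clip(b*1.6,0,255).astype(np.uint8)
o=np.zeros((540,800,3),np.uint8); o[:,:600]=a; b=cv2.resize(b,(200,343)); o[:343,600:]=b
cv2.imwrite('pics/crop.png',o[...,::-1])
P=cloud(m,d)
for n,(u,v) in dict(cap=(179,166),body1=(186,178),body2=(192,187),s1=(205,179),s2=(220,170),ribfar=(373,183),ribnear=(369,212),base=(370,198),head=(378,152),tab=(330,200)).items():
    print(n,P[v-1:v+2,u-1:u+2].reshape(-1,3).round(0)[[1,4,7]].tolist())
```

```text
cap [[618.0, 305.0, 150.0], [616.0, 306.0, 147.0], [613.0, 306.0, 145.0]]
body1 [[592.0, 294.0, 112.0], [590.0, 295.0, 106.0], [586.0, 294.0, 113.0]]
body2 [[570.0, 282.0, 89.0], [568.0, 282.0, 90.0], [565.0, 282.0, 87.0]]
s1 [[591.0, 244.0, 98.0], [589.0, 244.0, 97.0], [586.0, 245.0, 93.0]]
s2 [[616.0, 202.0, 98.0], [614.0, 202.0, 96.0], [611.0, 202.0, 94.0]]
ribfar [[584.0, -241.0, 29.0], [581.0, -240.0, 32.0], [578.0, -240.0, 31.0]]
ribnear [[501.0, -230.0, 7.0], [496.0, -225.0, 29.0], [493.0, -225.0, 30.0]]
base [[543.0, -234.0, 7.0], [540.0, -234.0, 6.0], [537.0, -234.0, 7.0]]
head [[673.0, -255.0, 48.0], [669.0, -254.0, 50.0], [668.0, -255.0, 46.0]]
tab [[540.0, -115.0, 3.0], [537.0, -115.0, 1.0], [534.0, -116.0, -2.0]]
```

View pics/crop.png

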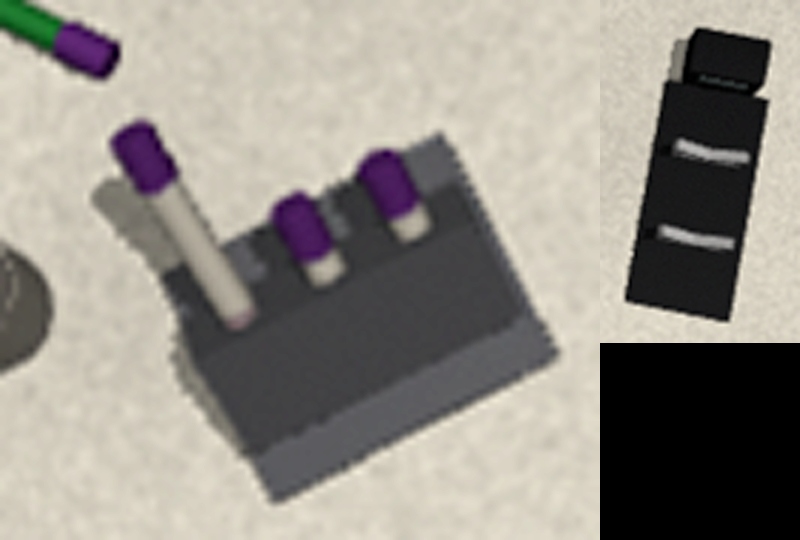

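The crop shows the clear tube with the purple cap at the left and two short tubes beside it, so the choice stands. Next I fit the axes.

```bash
cat >> h.py <<'E'
from scipy.optimize import least_squares
def fit_tube(P,C,cam,c0,a0,lo,hi,fixel=False):
    """points P (N,3), colours C; near line c0,a0 -> axis point, direction, cap-top s"""
    s=(P-c0)@a0; dist=np.linalg.norm(P-c0-s[:,None]*a0,axis=1)
    k=(dist<18)&(s>lo)&(s<hi); Q,C=P[k],C[k].astype(int)
    pur=(C[:,2]-C[:,1]>15); R=np.where(pur,11,9)
    def ax(p):
        a=a0+p[2]*e1+p[3]*e2; a/=np.linalg.norm(a); return c0+p[0]*e1+p[1]*e2,a
    e1=np.cross(a0,[0,0,1.]); e1/=np.linalg.norm(e1); e2=np.cross(a0,e1)
    def f(p):
        c,a=ax(p); w=Q-c; return np.linalg.norm(w-(w@a)[:,None]*a,axis=1)-R
    q=least_squares(f,[0,0,0,0],loss='soft_l1',f_scale=2)
    c,a=ax(q.x); sp=((Q-c)@a)
    return c,a,np.percentile(sp[pur],[1,99]) if pur.any() else None,len(Q),np.median(abs(q.fun)),sp
E
python3 - <<'E'
from h import *
im,d,m=load('top'); P=cloud(m,d)
cam=m['pose'][:3,3]
sub=(slice(140,230),slice(155,255))
Q=P[sub].reshape(-1,3);C=im[sub].reshape(-1,3)
h=np.array([np.cos(.45),np.sin(.45)]); a0=np.array([*h*.707,.707])
c0=np.array([588,292,102.])
c,a,pp,n,res,_=fit_tube(Q,C,cam,c0,a0,-30,75)
print('tube',c.round(1),a.round(3),'az',np.degrees(np.arctan2(a[1],a[0])),'el',np.degrees(np.arcsin(a[2])),'purple',pp,n,res)
print('capend',c+a*pp[1],'centre',(c+a*(pp[1]-82.5)).round(1))
# holder base edges : hull of points z 4..75
k=(Q[:,2]>4.5)&(Q[:,2]<68)&(Q[:,1]<300); 
print('holder rect',cv2.minAreaRect(Q[k][:,:2].astype(np.float32)))
# cradle
s2=(slice(130,250),slice(335,405)); Q=P[s2].reshape(-1,3); g=im[s2].reshape(-1,3)
k=(g.mean(1)<45)&(Q[:,2]<14); rc=cv2.minAreaRect(Q[k][:,:2].astype(np.float32)); print('base',rc,cv2.boxPoints(rc).round())
k=(Q[:,2]>23)&(Q[:,0]<610)&(g.mean(1)>50);
for lo,hi in((450,540),(540,610)):
    j=k&(Q[:,0]>lo)&(Q[:,0]<hi); rc=cv2.minAreaRect(Q[j][:,:2].astype(np.float32)); print(j.sum(),Q[j].mean(0),rc, Q[j][:,2].min(),Q[j][:,2].max())
E
```

```text
tube [587.3 295.5 101. ] [0.624 0.326 0.71 ] az 27.54995667302034 el 45.23720688523581 purple [35.96402328 63.04092134] 224 1.2303416939820044
capend [626.70469443 316.07533465 145.80798571] centre [575.2 289.2  87.2]
holder rect ((589.8273315429688, 205.8341827392578), (186.98941040039062, 272.33953857421875), 89.54612731933594)
base ((566.7341918945312, -236.55502319335938), (108.86620330810547, 300.5292663574219), 77.76437377929688) [[ 408. -258.]
 [ 702. -322.]
 [ 725. -215.]
 [ 431. -152.]]
97 [ 491.33186489 -221.15225664   38.01259616] ((491.78076171875, -221.37442016601562), (74.31200408935547, 11.261215209960938), 77.54878234863281) 24.447666738698445 52.778829115447934
96 [ 579.09068775 -239.45472333   38.5733554 ] ((579.5560302734375, -239.28648376464844), (73.30696868896484, 11.66321086883545), 78.06034851074219) 25.162344505698 51.204062303986575
```

Cradle: rest is about (535.4, -230.3, 38), axis azimuth -12°, rib spacing 90, which is right. Tube: centre about (575, 289, 87), and the mouth works out at z≈68, also right. I start with a small move and check the sign of joint 6.

Call:
{"method": "arm_command", "body": {"rot": [[0,0,0],[0,0,0],[0,0,0],[0,0,8]], "offset": [[0.02,0.04,0.01],[0.02,0.04,0.01],[0.02,0.04,0.01],[0,0,0]], "gripper": [0.42,0.42,0.42,0.42]}}

```text
t: 0.5
ee_pos: [258.6, -336.4, 262.6]
tcp_rot: [[0.855, 0.518, 0.002], [0.518, -0.855, -0.0], [0.001, 0.001, -1.0]]
contact_force: [-0.9, -2.0, -0.3]
finger_gap: 35.6
grip_force: 0.0
```

```bash
cat >> h.py <<'E'
from scipy.spatial.transform import Rotation as Ro
def to(p,R,n=None):
    s=r.get_state(); dp=np.array(p)-s['ee_pos']; rv=(Ro.from_matrix(R)*Ro.from_matrix(s['tcp_rot']).inv()).as_rotvec(degrees=True)
    print('t',s['t'],'pos',s['ee_pos'].round(1),'j',s['joints'].round(2),'gap',round(s['finger_gap'],1),'grip',s['grip_force'],'F',s['contact_force'].round(1))
    print('dp',dp.round(1),'rv',rv.round(1))
    if n: print('row',(dp/n/1000).round(4).tolist(),(rv/n).round(2).tolist())
def toolR(z,y):
    z=np.array(z)/np.linalg.norm(z); y=np.array(y,float); y-=z*(y@z); y/=np.linalg.norm(y); return np.stack([np.cross(y,z),y,z],1)
E
python3 - <<'E'
from h import *
z=[.6295,.329,-.704]
for sg in(1,-1): to([531.7,266.4,166.9],toolR(z,np.array([-.4625,.8866,0])*sg),20)
E
```

```text
t 0.5 pos [ 258.6 -336.4  262.6] j [-0.92  0.05 -0.14  1.37  0.    1.68] gap 35.6 grip 0.0 F [-0.9 -2.  -0.3]
dp [273.1 602.8 -95.7] rv [-59.3 -33.4 163. ]
row [0.0137, 0.0301, -0.0048] [-2.97, -1.67, 8.15]
t 0.5 pos [ 258.6 -336.4  262.6] j [-0.92  0.05 -0.14  1.37  0.    1.68] gap 35.6 grip 0.0 F [-0.9 -2.  -0.3]
dp [273.1 602.8 -95.7] rv [ 22.3 -39.3  -3.4]
row [0.0137, 0.0301, -0.0048] [1.11, -1.97, -0.17]
```

Call:
{"method": "arm_command", "body": {"rot": [[0,0,8],[0,0,8],[0,0,8],[0,0,8],[0,0,8],[0,0,8],[0,0,8],[0,0,8],[0,0,8],[0,0,8]], "offset": [[0.011,0.026,0.001],[0.011,0.026,0.001],[0.011,0.026,0.001],[0.011,0.026,0.001],[0.011,0.026,0.001],[0.011,0.026,0.001],[0.011,0.026,0.001],[0.011,0.026,0.001],[0.011,0.026,0.001],[0.011,0.026,0.001]], "gripper": [0.42,0.42,0.42,0.42,0.42,0.42,0.42,0.42,0.42,0.42]}}

```text
t: 1.5
ee_pos: [367.0, -78.4, 271.2]
tcp_rot: [[-0.367, 0.93, -0.0], [0.93, 0.367, 0.0], [0.0, -0.0, -1.0]]
contact_force: [0.7, -1.2, 0.7]
finger_gap: 35.8
grip_force: 0.0
```

Call:
{"method": "arm_command", "body": {"rot": [[0,0,8],[0,0,8],[0,0,8],[0,0,8],[0,0,8],[0,0,8],[0,0,8],[0,0,8],[0,0,8],[0,0,8]], "offset": [[0.011,0.026,0.001],[0.011,0.026,0.001],[0.011,0.026,0.001],[0.011,0.026,0.001],[0.011,0.026,0.001],[0.011,0.026,0.001],[0.011,0.026,0.001],[0.011,0.026,0.001],[0.011,0.026,0.001],[0.011,0.026,0.001]], "gripper": [0.42,0.42,0.42,0.42,0.42,0.42,0.42,0.42,0.42,0.42]}}

```text
t: 2.5
ee_pos: [477.1, 181.6, 281.1]
tcp_rot: [[-0.98, -0.2, -0.001], [-0.2, 0.98, -0.0], [0.001, -0.0, -1.0]]
contact_force: [-0.9, -0.5, -0.2]
finger_gap: 35.9
grip_force: 0.0
```

Run:
```python
from h import *
z=[.6295,.329,-.704]
to([531.7,266.4,166.9],toolR(z,np.array([-.4625,.8866,0])),10)
```

```text
t 2.5 pos [477.1 181.6 281.1] j [ 0.36  0.23  0.12  1.45 -0.    0.16] gap 35.9 grip 0.0 F [-0.9 -0.5 -0.2]
dp [  54.6   84.8 -114.2] rv [ 15.2 -42.8  15.2]
row [0.0055, 0.0085, -0.0114] [1.52, -4.28, 1.52]
```

Call:
{"method": "arm_command", "body": {"rot": [[1.52,-4.28,1.52],[1.52,-4.28,1.52],[1.52,-4.28,1.52],[1.52,-4.28,1.52],[1.52,-4.28,1.52],[1.52,-4.28,1.52],[1.52,-4.28,1.52],[1.52,-4.28,1.52],[1.52,-4.28,1.52],[1.52,-4.28,1.52]], "offset": [[0.0055,0.0085,-0.0114],[0.0055,0.0085,-0.0114],[0.0055,0.0085,-0.0114],[0.0055,0.0085,-0.0114],[0.0055,0.0085,-0.0114],[0.0055,0.0085,-0.0114],[0.0055,0.0085,-0.0114],[0.0055,0.0085,-0.0114],[0.0055,0.0085,-0.0114],[0.0055,0.0085,-0.0114]], "gripper": [0.42,0.42,0.42,0.42,0.42,0.42,0.42,0.42,0.42,0.42]}}

```text
t: 3.5
ee_pos: [531.4, 265.2, 167.7]
tcp_rot: [[-0.627, -0.459, 0.63], [-0.321, 0.888, 0.329], [-0.71, 0.004, -0.704]]
contact_force: [1.1, 0.9, -0.1]
finger_gap: 35.5
grip_force: 0.0
```

Run:
```python
from h import *
im,d,m=grab('wrist'); cv2.imwrite('pics/w1.png',np.clip(im[...,::-1]*1.5,0,255))
P=cloud(m,d);cam=m['pose'][:3,3]; k=d>0
c0=np.array([588.9,296.4,102.8]);a0=np.array([.624,.326,.71])
c,a,pp,n,res,sp=fit_tube(P[k],im[k],cam,c0,a0,-40,65)
print('tube',c.round(1),a.round(3),pp,n,res,'el',np.degrees(np.arcsin(a[2])),'az',np.degrees(np.arctan2(a[1],a[0])))
cen=c+a*(pp[1]-82.5); print('capcentre',cen, 'prev line offset',(c0-c)-((c0-c)@a)*a)
g=cen+22*a; hh=a[:2]/np.linalg.norm(a[:2]); z=np.array([*hh*a[2],-np.hypot(a[0],a[1])]); R=toolR(z,[-hh[1],hh[0],0])
np.savez('/tmp/g.npz',g=g,R=R,a=a,cen=cen)
to(g+19*z-110*z,R); to(g+19*z,R,10)
```

```text
tube [589.7 297.1 101.8] [0.634 0.323 0.702] [ 7.77877837 60.06432989] 3011 0.33158131731995333 el 44.606815768338315 az 27.010152301044368
capcentre [575.45464887 289.81101575  86.04924405] prev line offset [-0.7764293  -0.6605493   1.00543395]
t 3.55 pos [530.  264.9 164.1] j [ 0.45 -0.1  -0.92 -0.04  0.02 -0.02] gap 36.0 grip 0.0 F [-3.8 -2.  -6.9]
dp [2.5 3.  2.1] rv [-0.5  0.6 -0.4]
t 3.55 pos [530.  264.9 164.1] j [ 0.45 -0.1  -0.92 -0.04  0.02 -0.02] gap 36.0 grip 0.0 F [-3.8 -2.  -6.9]
dp [ 71.3  38.  -76.2] rv [-0.5  0.6 -0.4]
row [0.0071, 0.0038, -0.0076] [-0.05, 0.06, -0.04][ WARN:0@1.410] global loadsave.cpp:1063 imwrite_ Unsupported depth image for selected encoder is fallbacked to CV_8U.
```

View pics/w1.png

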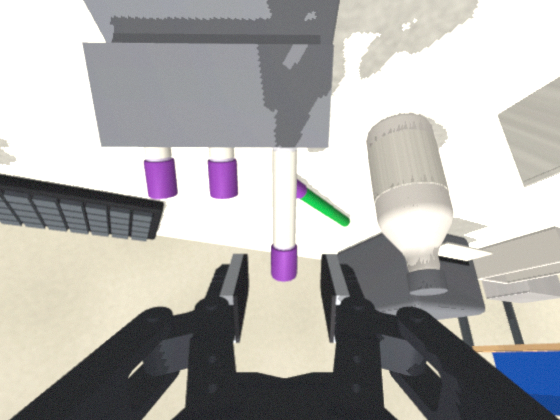

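The wrist view shows the tube at (284,200), centred between the fingers, with the short tubes to the left and the bottle to the right. I check clearance for the gripper at the goal pose.

Run:
```python
from h import *
g=np.load('/tmp/g.npz'); R=g['R']; G=g['g']+19*R[:,2]
for n in('wrist','top'):
    im,d,m=load(n); P=cloud(m,d)[d>0]
    L=(P-G)@R
    s=(P-g['cen']); ds=np.linalg.norm(s-(s@g['a'])[:,None]*g['a'],axis=1)
    k=(ds>16)&(P[:,2]>15)&(P[:,0]>480)&(P[:,1]>150)&(P[:,1]<450)
    for lab,(z0,z1,w,x) in dict(finger=(-73,0,120,14),body=(-220,-73,120,48)).items():
        j=k&(L[:,2]>z0)&(L[:,2]<z1)&(abs(L[:,0])<x)&(abs(L[:,1])<w)
        y=L[j][:,1]; print(n,lab,j.sum(),'neg side max',y[y<0].max() if (y<0).any() else None,'pos side min',y[y>0].min() if (y>0).any() else None)
to(G,R)
```

```text
wrist finger 1331 neg side max -35.0042200252247 pos side min 89.98154415046038
wrist body 19427 neg side max -3.9295908450866985 pos side min 16.216431163483477
top finger 119 neg side max -35.42125915878114 pos side min 87.43333585933402
top body 0 neg side max None pos side min None
t 3.55 pos [530.  264.9 164.1] j [ 0.45 -0.1  -0.92 -0.04  0.02 -0.02] gap 36.0 grip 0.0 F [-3.8 -2.  -6.9]
dp [ 71.3  38.  -76.2] rv [-0.5  0.6 -0.4]
```

Call:
{"method": "arm_command", "body": {"rot": [[-0.1,0.1,-0.1],[-0.1,0.1,-0.1],[-0.1,0.1,0],[-0.1,0.1,0],[0,0,0],[0,0,0]], "offset": [[0.0085,0.005,-0.0075],[0.0085,0.005,-0.0075],[0.0085,0.005,-0.0075],[0.0085,0.005,-0.0075],[0,0,0],[0,0,0]], "gripper": [0.36,0.36,0.36,0.36,0.36,0.36]}}

```text
t: 4.15
ee_pos: [565.5, 284.9, 137.5]
tcp_rot: [[-0.637, -0.455, 0.623], [-0.324, 0.891, 0.319], [-0.7, 0.002, -0.714]]
contact_force: [0.8, 0.3, 0.6]
finger_gap: 30.6
grip_force: 0.0
```

Run:
```python
from h import *
g=np.load('/tmp/g.npz'); R=g['R']; G=g['g']+19*R[:,2]
to(G,R,5); s=r.get_state(); print('err in tool axes',(G-s['ee_pos'])@R)
```

```text
t 4.15 pos [565.5 284.9 137.5] j [ 0.46  0.04 -0.86 -0.1   0.01 -0.01] gap 30.6 grip 0.0 F [0.8 0.3 0.6]
dp [ 35.8  18.1 -49.6] rv [-0.  -0.2 -0. ]
row [0.0072, 0.0036, -0.0099] [-0.0, -0.04, -0.01]
err in tool axes [ 6.24297525 -0.12170802 63.47519605]
```

Call:
{"method": "arm_command", "body": {"rot": [[0,-0.1,0],[0,-0.1,0],[0,0,0],[0,0,0],[0,0,0],[0,0,0],[0,0,0]], "offset": [[-0.004,-0.002,-0.0045],[0.008,0.004,-0.009],[0.008,0.004,-0.009],[0.008,0.004,-0.009],[0.008,0.004,-0.009],[0.008,0.004,-0.009],[0,0,0]], "gripper": [0.36,0.36,0.36,0.36,0.36,0.36,0.36]}}

```text
t: 4.85
ee_pos: [601.4, 302.8, 87.2]
tcp_rot: [[-0.634, -0.455, 0.625], [-0.324, 0.891, 0.32], [-0.702, 0.0, -0.712]]
contact_force: [0.3, -0.5, -0.6]
finger_gap: 30.7
grip_force: 0.0
```

Run:
```python
from h import *
g=np.load('/tmp/g.npz'); R=g['R']; G=g['g']+19*R[:,2]
im,d,m=grab('wrist'); cv2.imwrite('pics/w2.png',np.clip(im[...,::-1]*1.2,0,255).astype(np.uint8))
to(G,R); s=r.get_state(); print('err in tool axes',(G-s['ee_pos'])@R)
```

```text
t 4.9 pos [601.1 302.7  87.7] j [ 0.46  0.21 -0.84 -0.26  0.01 -0.01] gap 30.5 grip 0.0 F [ 0.5 -0.5 -0.6]
dp [0.2 0.3 0.3] rv [-0.  0. -0.]
err in tool axes [-0.38051502  0.19823428  0.01007323]
```

View pics/w2.png

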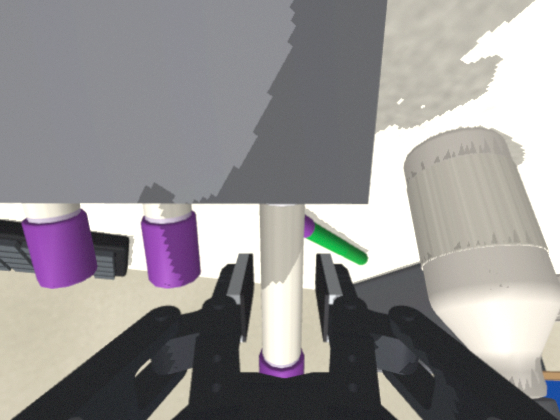

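The tube lies between the pads (body at x≈282, pads at 245 and 325), clear of the short tube at (170,250). I close.

Call:
{"method": "arm_command", "body": {"rot": [[0,0,0],[0,0,0],[0,0,0],[0,0,0],[0,0,0],[0,0,0]], "offset": [[0,0,0],[0,0,0],[0,0,0],[0,0,0],[0,0,0],[0,0,0]], "gripper": [0,0,0,0,0,0]}}

```text
t: 5.5
ee_pos: [601.8, 303.0, 88.3]
tcp_rot: [[-0.633, -0.455, 0.626], [-0.323, 0.891, 0.32], [-0.704, 0.0, -0.711]]
contact_force: [-1.7, -1.5, 1.7]
finger_gap: 16.2
grip_force: 58.6
```

Call:
{"method": "arm_command", "body": {"rot": [[0,0,0],[0,0,0],[0,0,0]], "offset": [[0.0032,0.0016,0.0035],[0.0063,0.0032,0.007],[0.0063,0.0032,0.007]], "gripper": [0,0,0]}}

```text
t: 5.8
ee_pos: [618.3, 311.5, 106.6]
tcp_rot: [[-0.633, -0.455, 0.627], [-0.323, 0.89, 0.32], [-0.704, 0.0, -0.71]]
contact_force: [-0.9, -1.1, -0.5]
finger_gap: 16.1
grip_force: 58.4
```

Call:
{"method": "arm_command", "body": {"rot": [[0,0,0],[0,0,0],[0,0,0],[0,0,0],[0,0,0],[0,0,0],[0,0,0]], "offset": [[0.0063,0.0032,0.007],[0.0063,0.0032,0.007],[0.0063,0.0032,0.007],[0.0063,0.0032,0.007],[0.0063,0.0032,0.007],[0.0063,0.0032,0.007],[0,0,0]], "gripper": [0,0,0,0,0,0,0]}}

```text
t: 6.5
ee_pos: [656.7, 331.0, 149.5]
tcp_rot: [[-0.632, -0.455, 0.628], [-0.323, 0.89, 0.321], [-0.705, 0.0, -0.709]]
contact_force: [0.6, -1.0, -0.3]
finger_gap: 16.2
grip_force: 58.4
```

Run:
```python
from h import *
g=np.load('/tmp/g.npz'); s=r.get_state(); print('pulled',(s['ee_pos']-np.array([601.8,303,88.3]))@g['a'],s['contact_force'],s['finger_gap'],s['joints'].round(2))
```

```text
pulled 86.82784693771129 [ 0.61831568 -1.00715236 -0.33174638] 16.217129797205892 [ 0.46  0.21 -0.62 -0.05  0.01 -0.01]
```

Call:
{"method": "arm_command", "body": {"rot": [[0,0,0],[0,0,0],[0,0,0],[0,0,0]], "offset": [[0,0,0.02],[-0.02,-0.01,0.04],[-0.03,-0.02,0.04],[-0.03,-0.02,0.03]], "gripper": [0,0,0,0]}}

```text
t: 6.9
ee_pos: [576.7, 281.3, 276.5]
tcp_rot: [[-0.632, -0.455, 0.627], [-0.323, 0.89, 0.32], [-0.704, 0.0, -0.71]]
contact_force: [1.1, 0.3, -0.3]
finger_gap: 16.5
grip_force: 58.7
```

Run:
```python
from h import *
u=np.array([np.cos(np.radians(-12.2)),np.sin(np.radians(-12.2)),0])
R=toolR([0,0,-1],[-u[1],u[0],0]); g=np.array([535.4,-230.3,38])+22*u
to(g+[0,0,140-19],R,18)
```

```text
t 6.9 pos [576.7 281.3 276.5] j [ 0.44 -0.12 -0.61  0.3   0.02 -0.02] gap 16.5 grip 58.693034949246794 F [ 1.1  0.3 -0.3]
dp [ -19.8 -516.3 -117.5] rv [ -5.9  45.2 -37.2]
row [-0.0011, -0.0287, -0.0065] [-0.33, 2.51, -2.07]
```

Call:
{"method": "arm_command", "body": {"rot": [[-0.33,2.51,-2.07],[-0.33,2.51,-2.07],[-0.33,2.51,-2.07],[-0.33,2.51,-2.07],[-0.33,2.51,-2.07],[-0.33,2.51,-2.07],[-0.33,2.51,-2.07],[-0.33,2.51,-2.07],[-0.33,2.51,-2.07]], "offset": [[-0.001,-0.015,0],[-0.001,-0.029,0],[-0.001,-0.029,0],[-0.001,-0.029,0],[-0.001,-0.029,0],[-0.001,-0.029,0],[-0.001,-0.029,0],[-0.001,-0.029,0],[-0.001,-0.029,0]], "gripper": [0,0,0,0,0,0,0,0,0]}}

```text
t: 7.8
ee_pos: [568.1, 33.5, 274.7]
tcp_rot: [[-0.921, -0.127, 0.367], [-0.092, 0.99, 0.111], [-0.377, 0.068, -0.924]]
contact_force: [1.4, -0.7, -1.3]
finger_gap: 16.0
grip_force: 58.7
```

Call:
{"method": "arm_command", "body": {"rot": [[-0.33,2.51,-2.07],[-0.33,2.51,-2.07],[-0.33,2.51,-2.07],[-0.33,2.51,-2.07],[-0.33,2.51,-2.07],[-0.33,2.51,-2.07],[-0.33,2.51,-2.07],[-0.33,2.51,-2.07],[-0.33,2.51,-2.07]], "offset": [[-0.001,-0.029,0],[-0.001,-0.029,-0.01],[-0.001,-0.029,-0.015],[-0.001,-0.029,-0.015],[-0.001,-0.029,-0.015],[-0.001,-0.029,-0.015],[-0.001,-0.029,-0.015],[-0.001,-0.029,-0.015],[-0.001,-0.029,-0.015]], "gripper": [0,0,0,0,0,0,0,0,0]}}

```text
t: 8.7
ee_pos: [559.2, -227.4, 159.0]
tcp_rot: [[-0.977, 0.213, -0.002], [0.213, 0.977, -0.001], [0.002, -0.001, -1.0]]
contact_force: [1.2, 0.9, 0.2]
finger_gap: 16.0
grip_force: 58.7
```

Call:
{"method": "arm_command", "body": {"rot": [[0,0,0],[0,0,0]], "offset": [[0,-0.012,0],[0,0,0]], "gripper": [0,0]}}

```text
t: 8.9
ee_pos: [559.3, -239.3, 159.2]
tcp_rot: [[-0.977, 0.213, -0.001], [0.213, 0.977, -0.0], [0.001, -0.001, -1.0]]
contact_force: [0.1, 0.4, -0.8]
finger_gap: 16.0
grip_force: 58.7
```

Run:
```python
from h import *
u=np.array([np.cos(np.radians(-12.2)),np.sin(np.radians(-12.2)),0])
R=toolR([0,0,-1],[-u[1],u[0],0]); g=np.array([535.4,-230.3,38])+22*u
to(g+[0,0,140-19],R)
im,d,m=grab('wrist'); cv2.imwrite('pics/w3.png',np.clip(im[...,::-1]*1.2,0,255).astype(np.uint8))
im2,d2,m2=grab('top'); 
s=r.get_state(); gp=s['ee_pos']+19*np.array([0,0,1]); a0=-s['tcp_rot'][:,0]
for I,D,M in((im,d,m),(im2,d2,m2)):
    k=D>0;P=cloud(M,D)[k]; C=I[k]
    z=P[:,2]>gp[2]-14; 
    try:
        c,a,pp,n,res,sp=fit_tube(P[z],C[z],None,gp,a0,-110,65)
        print('tube',c.round(1),a.round(3),'purple',pp,'s range',np.percentile(sp,[1,99]),n,res,'gp along',(gp-c)@a)
    except Exception as e: print(e)
```

```text
t 8.9 pos [ 559.3 -239.3  159.2] j [-0.4   0.46  0.13  1.24 -0.   -0.19] gap 16.0 grip 58.70480826124549 F [ 0.1  0.4 -0.8]
dp [-2.4  4.4 -0.2] rv [ 0.  -0.   0.1]
tube [ 559.5 -238.3  177.4] [ 0.979 -0.206  0.003] purple [32.15983256 43.72758011] s range [-102.65523679   38.37569279] 16708 0.37306575891643234 gp along 0.0077201395299171
tube [  738.1   643.3 10812.4] [0.017 0.082 0.997] purple None s range [-10680.87078722 -10662.82398446] 8 0.7716684014687321 gp along -10670.848044404996
```

View pics/w3.png

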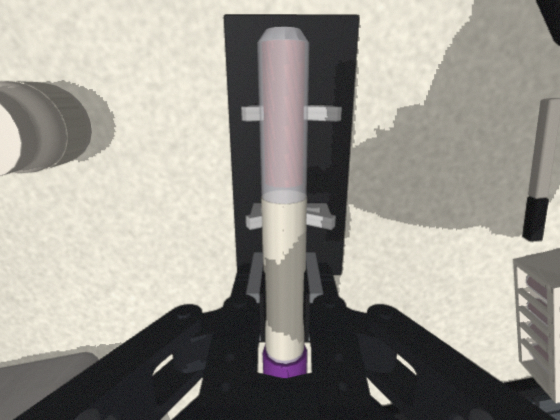

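The wrist view shows the tube level in the fingers above the cradle, with ribs at (290,113) and (290,215). Its centre is 22 mm behind the grip, as planned. I re-measure the ribs from here.

Run:
```python
from h import *
im,d,m=load('wrist'); P=cloud(m,d); g=im.mean(2)
u=np.array([np.cos(np.radians(-12.2)),np.sin(np.radians(-12.2)),0]); v=np.array([-u[1],u[0],0]); c=np.array([535.4,-230.3,0])
L=np.stack([(P-c)@u,(P-c)@v,P[...,2]],-1)
for x in(-45,45):
    k=(d>0)&(abs(L[...,0]-x)<14)&(abs(L[...,1])<45)&(L[...,2]>22)&(L[...,2]<60)
    q=L[k]; 
    if len(q)<5: print(x,len(q)); continue
    print(x,len(q),'x',np.percentile(q[:,0],[2,50,98]).round(1),'y',np.percentile(q[:,1],[1,50,99]).round(1),'z',q[:,2].min(),q[:,2].max())
    for s in(-1,1):
        j=(q[:,1]*s>15); 
        if j.sum()>5: print('  side',s,j.sum(),'x',np.percentile(q[j][:,0],[2,98]).round(1),'line',np.polyfit(q[j][:,1],q[j][:,2],1).round(3))
k=(d>0)&(L[...,2]>4)&(L[...,2]<14)&(abs(L[...,1])<75)&(abs(L[...,0])<135)&(g<40); q=L[k]; print('base y',np.percentile(q[:,1],[.5,99.5]),'x',np.percentile(q[:,0],[.5]))
```

```text
-45 710 x [-48.6 -43.8 -38.8] y [-35.8  21.3  40.3] z 33.83278000824333 48.991216967947054
  side -1 247 x [-48.6 -39. ] line [-0.121 41.126]
  side 1 463 x [-48.5 -38.7] line [ 0.45  29.283]
45 738 x [41.  43.7 51.1] y [-35.3  22.3  40.1] z 22.04790449843722 49.72080046200642
  side -1 271 x [40.9 51. ] line [-0.291 33.026]
  side 1 467 x [41.1 51.1] line [ 0.362 28.897]
base y [-50.56247289  55.62620807] x [-115.15316597]
```

Call:
{"method": "arm_command", "body": {"rot": [[0,0,0],[0,0,0],[0,0,0],[0,0,0],[0,0,0],[0,0,0],[0,0,0],[0,0,0]], "offset": [[-0.0015,0.005,0],[0,0,-0.02],[0,0,-0.03],[0,0,-0.03],[0,0,-0.03],[0,0,-0.015],[0,0,-0.007],[0,0,0]], "gripper": [0,0,0,0,0,0,0,0]}}

```text
t: 9.8
ee_pos: [557.9, -232.4, 28.0]
tcp_rot: [[-0.978, 0.211, -0.0], [0.211, 0.978, -0.001], [0.0, -0.001, -1.0]]
contact_force: [-0.1, 0.3, -0.4]
finger_gap: 16.2
grip_force: 58.7
```

Call:
{"method": "arm_command", "body": {"rot": [[0,0,0],[0,0,0],[0,0,0]], "offset": [[0,0,-0.002],[0,0,-0.002],[0,0,0]], "gripper": [0,0,0]}}

```text
t: 10.1
ee_pos: [558.3, -233.4, 24.4]
tcp_rot: [[-0.977, 0.212, 0.0], [0.212, 0.977, -0.001], [-0.001, -0.001, -1.0]]
contact_force: [-0.1, 0.4, -2.1]
finger_gap: 16.3
grip_force: 58.7
```

Call:
{"method": "arm_command", "body": {"rot": [[0,0,0],[0,0,0],[0,0,0],[0,0,0]], "offset": [[0,0,-0.0015],[0,0,-0.0015],[0,0,0],[0,0,0]], "gripper": [0,0,0,0]}}

```text
t: 10.5
ee_pos: [558.0, -233.3, 20.9]
tcp_rot: [[-0.977, 0.212, -0.0], [0.212, 0.977, -0.001], [0.0, -0.001, -1.0]]
contact_force: [-1.0, -0.1, -0.6]
finger_gap: 16.3
grip_force: 58.7
```

Call:
{"method": "arm_command", "body": {"rot": [[0,0,0],[0,0,0],[0,0,0]], "offset": [[0,0,-0.001],[0,0,0],[0,0,0]], "gripper": [0,0,0]}}

```text
t: 10.8
ee_pos: [558.1, -233.4, 20.5]
tcp_rot: [[-0.977, 0.212, 0.0], [0.212, 0.977, -0.001], [-0.0, -0.001, -1.0]]
contact_force: [-4.3, 0.5, 8.4]
finger_gap: 16.1
grip_force: 59.7
```

Call:
{"method": "arm_command", "body": {"rot": [[0,0,0],[0,0,0]], "offset": [[0,0,-0.0005],[0,0,0]], "gripper": [0,0]}}

```text
t: 11.0
ee_pos: [558.2, -233.5, 20.3]
tcp_rot: [[-0.977, 0.212, 0.0], [0.212, 0.977, -0.001], [-0.001, -0.001, -1.0]]
contact_force: [-4.9, -0.1, 13.8]
finger_gap: 16.2
grip_force: 60.2
```

Run:
```python
from h import *
im,d,m=grab('wrist'); cv2.imwrite('pics/w4.png',np.clip(im[...,::-1]*1.2,0,255).astype(np.uint8))
s=r.get_state(); print(s['t'],s['contact_force'],s['ft_torque'],s['ee_pos'])
gp=s['ee_pos']+19*np.array([0,0,1]); a0=-s['tcp_rot'][:,0]
k=d>0;P=cloud(m,d)[k]; C=im[k]; z=P[:,2]>gp[2]+1
c,a,pp,n,res,sp=fit_tube(P[z],C[z],None,gp,a0,-110,30); print(c,a,np.percentile(sp,[1,99]),res)
```

```text
11.05 [-4.33317964  0.75399341 15.1510488 ] [ 0.22682345  0.99715501 -0.09102025] [ 558.17112592 -233.51420678   20.2902717 ]
[ 558.34843394 -232.69784764   38.75144885] [ 0.97780837 -0.20926986  0.00984449] [-102.82223218   27.75851078] 0.36104510897899367
```

View pics/w4.png

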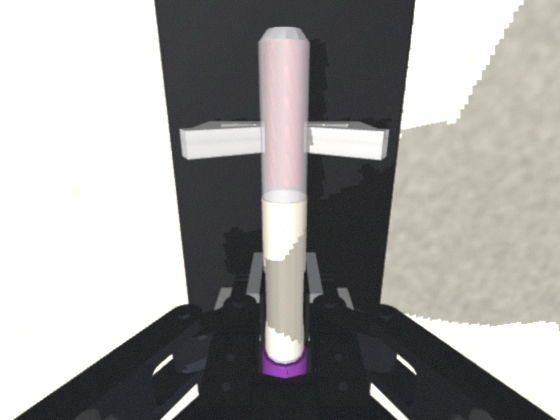

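The tube sits centred in the near V (rib from 182 to 387, tube at 284), and the contact force shows it is on the ribs. I let go and retreat upward.

Call:
{"method": "arm_command", "body": {"rot": [[0,0,0],[0,0,0],[0,0,0],[0,0,0],[0,0,0],[0,0,0]], "offset": [[0,0,0],[0,0,0],[0,0,0],[0,0,0],[0,0,0],[0,0,0]], "gripper": [0.21,0.25,0.3,0.4,0.42,0.42]}}

```text
t: 11.65
ee_pos: [558.0, -233.3, 19.3]
tcp_rot: [[-0.977, 0.212, -0.001], [0.212, 0.977, -0.001], [0.0, -0.001, -1.0]]
contact_force: [0.2, 0.8, -0.1]
finger_gap: 35.8
grip_force: 0.0
```

Call:
{"method": "arm_command", "body": {"rot": [[0,0,0],[0,0,0],[0,0,0],[0,0,0],[0,0,0],[0,0,0],[0,0,0],[0,0,0],[0,0,0]], "offset": [[0,0,0.005],[0,0,0.01],[0,0,0.02],[0,0,0.03],[0,0,0.03],[0,0,0.03],[0,0,0.03],[-0.02,0,0.02],[0,0,0]], "gripper": [0.42,0.42,0.42,0.42,0.42,0.42,0.42,0.42,0.42]}}

```text
t: 12.55
ee_pos: [538.1, -233.9, 198.5]
tcp_rot: [[-0.977, 0.212, 0.004], [0.212, 0.977, -0.003], [-0.005, -0.002, -1.0]]
contact_force: [1.0, 0.6, 0.4]
finger_gap: 35.7
grip_force: 0.0
```

Run:
```python
from h import *
im,d,m=grab('wrist'); it,dt,mt=grab('top')
o=np.zeros((420,800,3),np.uint8); o[:,:400]=cv2.resize(im,(400,300))[:300].repeat(1,0) if 0 else cv2.copyMakeBorder(cv2.resize(im,(400,300)),0,120,0,0,0)
o[:,400:]=cv2.copyMakeBorder(cv2.resize(it,(400,300)),0,120,0,0,0)
cv2.imwrite('pics/fin.png',np.clip(o[...,::-1]*1.2,0,255).astype(np.uint8))
s=r.get_state(); print(s['t'],s['ee_pos'])
k=d>0;P=cloud(m,d)[k]; C=im[k]; z=P[:,2]>37
gp=np.array([558.2,-233,38.]);a0=np.array([.978,-.209,0]);a0/=np.linalg.norm(a0)
c,a,pp,n,res,sp=fit_tube(P[z],C[z],None,gp,a0,-110,65); print(c,a,pp,np.percentile(sp,[1,99]),res)
```

```text
12.65 [ 538.20787105 -233.45216034  195.26490273]
[ 558.27483728 -232.6498045    38.22211004] [ 0.97745581 -0.21113408  0.00159296] [32.33095938 59.55983367] [-102.10697073   57.94420456] 0.4126476095708984
```

View pics/fin.png

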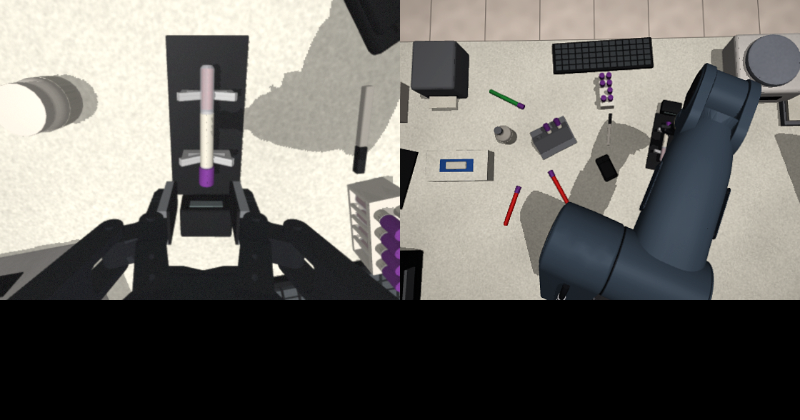

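The tube lies level on both ribs with its axis at z = 38.2 and its centre within about 2 mm of midway. The short tubes are still in the holder, seen at (552,125). I hand in.

```bash
python3 -c "
from rig import r
print(r.close_job())"
```

```text
the job is handed in; nothing more can be done
None
```

The long tube lies level in both ribs' V notches, within about 2 mm of midway, cap towards the reader; both short tubes are still in the holder, nothing else looked moved, and I handed the job in at about 12.7 s.

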